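# Close the panel gap and clip the seam

## Task

Slide the loose silver-framed solar panel along the easel's ledge until it butts flush against the fixed black-framed panel, gently, without ramming it. Then take the red-handled sprung clip off its rack by squeezing its handles and release it over the panels' top edge, centred on the seam and pushed fully home, so that it grips both panels. Leave the tray, bottle, screwdriver and battery board where they are.

Things in the scene. Friction and masses are not known exactly. Their poses are not given: they have to be found in the camera images.
- easel: Grey sloping stand with slippery white liners, fixed, base 130 x 310 mm (x, y). Both panels stand on its straight ledge along y, 36 mm over the table, and lean 0.40 rad from vertical, tops towards -x, blue faces towards +x and up. Origin: on the table below the ledge line, mid length. The back plate reaches 56 mm up the slope from the ledge; a lip 7 mm high runs before the panels' feet.
- panel_fixed: Black-framed solar panel with two orange cleats, fixed on the easel left or right of the loose one: 83 mm wide (y), 98 mm tall up the slope, 8 mm thick. Origin: centre of its bottom edge, on the ledge. Axes as the easel's (z vertical, not tilted): up the slope is (-0.389, 0, 0.921), out of the blue face is (0.921, 0, 0.389).
- fixed_top (a point): Middle of the fixed panel's top edge, at (-0.0382, 0, 0.0903) in its axes.
- panel_loose: Silver-framed solar panel, loose, about 0.22 kg; size, lean, origin and axes as the fixed one. It stands on the ledge and leans on the back plate, with a gap of 15 to 45 mm along y to the fixed panel; butted, the two origins are 83 mm apart. It slides with about 1 N.
- rack: Clip rack, fixed, left or right of the easel: dark base 80 x 70 x 12 mm with an upright white plate 8 mm thick (x), 60 mm wide (y), its top edge 62 mm over the table. Origin: centre of the underside.
- clip: Sprung clip, 0.09 kg, 40 mm wide (its y), parked astride the rack plate, red handles up. Origin: centre of its throat, the flat between the jaws that rests on the edge when fully home. z points from jaws to handles, x across the jaws. The jaws reach 24 mm below the origin..
- clip_grip (a point): Point midway between the clip's two flat handles (26 mm wide, 26 to 54 mm above its origin), 42 mm above its origin. At rest the handles' tops are 55 mm apart outside; squeezed along the clip's x to the stop they are parallel, 33 mm apart outside, and the jaw tips open from 8 to 23 mm. Needs 5 N at first, 12 N at the stop.
- clip_a (a joint): Opening angle of one jaw of the clip (the other moves alike), rad: 0 when the jaws grip an 8 mm edge, 0.25 squeezed to the stop. As the handles spread on release their tops sink some 3 mm and rub on the fingers, which can lift the clip off its seat unless it is kept pressed down.
- tray: Bystander: black divided tray 100 x 80 x 30 mm, origin under its centre.
- flux: Bystander: white bottle with blue cap, 36 mm in diameter, 85 mm tall, origin under its centre.
- driver: Bystander: yellow-handled screwdriver, 170 mm long, lying along its x axis.
- battery: Bystander: green board 70 x 90 mm with three copper-coloured cells, about 26 mm tall, origin under its centre.

How it is judged:
By the outcome, as a careful person would: the job done as asked, in the order asked, and still so for the second after the job is handed in, with the robot touching nothing.
It also fails if it takes over 67 s, if anything falls off the work surface, if the arm or the gripper's body presses on something with over 40 N, if the wrist force passes 120 N, or if a joint passes its speed limit or range.

## Robot

A 6-joint arm with a two-finger parallel gripper is mounted at the origin on the work surface. World frame = base frame: x ahead of the robot, y to its left, z up, the work surface at z = 0. Lengths are in m, angles in rad, forces in N, time in s.
With the tool pointing down it reaches from about 0.25 to 0.725 m from the base axis. Payload 4 kg.
Tool frame: the origin (TCP) lies midway between the tips of the shut fingers; the grasp point (between the pads) lies 19 mm behind it; z points along the fingers, y is the direction in which the jaws open and shut (so a half turn about z gives the same grasp; the last joint's range is limited). The gripper opens to 85 mm and grips with 20 to 120 N. Pads are 22 mm wide; open, the fingers measure 114 mm over their backs; the gripper's body (76 mm by 85 mm) begins 54 mm behind the grasp point. The pads swing forward as they close: fully open they stand 13 mm farther back than shut.
Start: joints at [1.209, 0.241, 0.005, 1.335, 0, 1.571], TCP at [0.177, 0.468, 0.231] pointing down, gripper open.
Joint ranges: [-2.72, 2.72], [-1.05, 1.87], [-1.09, 1.28], [-1.99, 2.15], [-1.42, 1.44], [-3.14, 3.14]. Speed limits (rad/s): [2.79, 2.79, 3.14, 3.14, 3.14, 3.14].

## Interface

Orientations are given as a unit quaternion [x, y, z, w].
In Python, from workcell import get_obs, camera, camera_model, job_done, masks_of gives the robot as it stands.
- The arm moves only by the tool jog_arm, never from a script. Its argument "deltas" is a list that holds one entry, the list of rows, each a list of 7 numbers: the shift along the tool's x, y, z in mm, then the turn, a rotation vector about the tool's x, y, z in degrees, then the finger opening in mm, from 0 to 85.4. A call has 1 to 5 rows; each row shifts and turns the pose as measured when the row begins, along the tool's axes as they then stand; what a row does not reach is not made up. A row lasts 1/10 s, in which the tool goes at most 50 mm and 8.59 degrees, less where a joint would pass 70% of its speed; a pose out of reach is approached as far as the arm can. A call with a gripper value outside its range is refused whole. The fingers move at their own pace and stop on an object; the grip force is fixed at half the most. Time passes only in rows, so rows that do not move let the fingers close. It gives the time, the measured TCP pose, the force and the opening at its end, in the units of the state.
- get_obs(): the state, without advancing time (a new reading comes with each control period).
- camera(name): name is "scene" or "top" or "wrist"; returns the picture (384x512x3 uint8, red, green, blue); there is no depth.
- camera_model(name): a dict with "fovy" (degrees; the focal length in pixels is half the picture's height over the tangent of half this angle, whatever the lens; pixels are square), "cx", "cy" (the principal point, pixels), "pose" (4x4, takes a point from camera to world coordinates); the wrist camera has in their place "T_tool_cam" (4x4, takes a point from camera to tool coordinates, whose origin is the TCP and whose axes are the flange's). Camera axes: x right, y down, z forward; pixel columns grow to the right and rows downward; lengths in m; the calibration is good to about 2 mm. A picture is of the moment at which its call begins: read the wrist's pose just before it. camera_model takes no time and is no camera call.
- job_done(): hands the job in, once; it reports no verdict.
Trained networks look in the newest picture that a camera, given by its name, has taken for a name from the list of things; names that differ only in an ending like _2 or _b are one class to them, and where a whole thing is asked for, a point or a joint stands for the part that bears it (a point fixed in the world has none). Each returns a list of dicts, best first, with "conf" (0 to 1); they miss things now and then, are a little off and sometimes report something else, mostly with a low value. They report only what shows in the picture. A call takes as long as a camera call.
- masks_of(target, camera): "pixels" (384x512 bool, what is visible of it) and "at" ([column, row] in pixels, amid what is visible of it).
The state is a dict: "clock": time; "joint_pos": joint angles; "joint_vel": joint speeds; "tau": joint torques, N m; "eef_pos": TCP position; "tool_rot": TCP orientation; "ft_force": force on the tool from outside, world axes, zero at the start; "ft_torque": the same for the moment, N m; "grip_width": finger opening in m.
Only numpy, scipy, OpenCV 4.12 (cv2) and the standard library are available. Lean on these libraries where they do the work, as an engineer would, in place of code of your own. Each camera call takes 0.05 s, during which the arm holds its last target. There are 200 camera calls.

## Working session

There is one attempt and no reset: what is moved stays moved. The work goes in short steps, Python scripts to look and compute and a tool call to move; the robot and the scene stay as the last step left them, time stands still between calls to the robot, and variables do not carry over. Pictures are saved under pics/ and viewed, about 8 in all and at most 12, crops included, and the job is handed in when it is done.

Besides the shell and the picture viewer there is one more tool, called after "Call:" as name(argument=value, ...), one argument or row to a line, values as JSON. jog_arm: Moves the arm, as the interface text tells. Its arguments: {"type":"object","properties":{"deltas":{"type":"array"}},"required":["deltas"]}

```bash
ls; mkdir -p pics; cat > h.py <<'E'
import numpy as np, cv2
from workcell import get_obs, camera, camera_model, job_done, masks_of
from scipy.spatial.transform import Rotation as R
def K(m): 
    f=192/np.tan(np.radians(m['fovy'])/2); return f
def ray(name,uv,m=None,pose=None):
    m=m or camera_model(name); P=np.array(pose if pose is not None else m['pose']); f=K(m)
    d=np.array([(uv[0]-m['cx'])/f,(uv[1]-m['cy'])/f,1.]); return P[:3,3],P[:3,:3]@d
def atz(name,uv,z,pose=None):
    o,d=ray(name,uv,pose=pose); return o+d*(z-o[2])/d[2]
def proj(name,p,pose=None):
    m=camera_model(name); P=np.array(pose if pose is not None else m['pose']); c=P[:3,:3].T@(np.asarray(p)-P[:3,3]); f=K(m)
    return c[:2]/c[2]*f+[m['cx'],m['cy']]
def wristpose():
    o=get_obs(); T=np.eye(4); T[:3,:3]=R.from_quat(o['tool_rot']).as_matrix(); T[:3,3]=o['eef_pos']
    return T@np.array(camera_model('wrist')['T_tool_cam'])
E
python3 - <<'E'
from h import *
for n in ['scene','top']:
    im=camera(n); cv2.imwrite(f'pics/{n}0.png',im[:,:,::-1]); m=camera_model(n); print(n,m['fovy'],m['cx'],m['cy'],np.round(m['pose'],3).tolist(), list(m))
    for t in ['easel','panel_fixed','panel_loose','rack','clip','tray','flux','driver','battery']:
        for d in masks_of(t,n)[:2]: print(t,round(d['conf'],2),np.round(d['at'],1),d['pixels'].sum())
print(camera_model('wrist')); print(get_obs())
a=cv2.imread('pics/scene0.png');b=cv2.imread('pics/top0.png')
E
```

```text
pics
scene 47.671006637099666 257.6875062217699 190.9555048155446 [[-0.668, 0.475, -0.573, 1.304], [0.744, 0.437, -0.505, 0.598], [0.011, -0.764, -0.645, 0.883], [0.0, 0.0, 0.0, 1.0]] ['fovy', 'cx', 'cy', 'pose']
easel 0.96 [273.5 223.1] 3014
panel_fixed 0.67 [171.2 195.1] 254
panel_loose 0.7 [266.9 190.5] 735
panel_loose 0.6 [294.4 212.6] 891
rack 0.71 [371.8 247.2] 607
clip 0.77 [379.8 228.2] 339
clip 0.5 [372.6 236.3] 232
tray 0.95 [216.3 149.1] 648
flux 0.62 [171. 197.] 276
driver 0.87 [210.2 258.8] 392
battery 0.74 [290.3 290.6] 979
top 52.8288900293934 261.0031069472283 194.10971294279227 [[0.017, -0.983, 0.183, 0.475], [-1.0, -0.021, -0.019, 0.014], [0.023, -0.183, -0.983, 0.988], [0.0, 0.0, 0.0, 1.0]] ['fovy', 'cx', 'cy', 'pose']
easel 0.81 [245.7 221.3] 5258
panel_fixed 0.73 [347.9 164.5] 221
panel_fixed 0.65 [211.6 211.2] 573
panel_loose 0.82 [265.  223.6] 500
panel_loose 0.62 [248.1 217.5] 5145
rack 0.78 [142.7 257.1] 670
rack 0.61 [212.6 211.7] 558
clip 0.89 [127.2 255. ] 328
clip 0.44 [125.7 251.4] 121
tray 0.78 [387.2 270.3] 1463
tray 0.72 [141.6 255.4] 640
flux 0.47 [3
[... 505 characters left out ...]
]])}
{'clock': 1.0, 'joint_pos': array([ 1.20899565e+00,  2.40552016e-01,  4.99503308e-03,  1.33523310e+00,
       -1.32049571e-05,  1.57080294e+00]), 'joint_vel': array([ 1.72322204e-04, -1.56357460e-03, -1.11552158e-05,  1.66529592e-03,
        1.16023566e-03,  8.11774198e-04]), 'tau': array([-9.46603141e-04, -3.72215688e+01,  2.52697510e+01,  1.05804993e-03,
        4.33850187e-05,  7.49760467e-07]), 'eef_pos': array([0.17697757, 0.46761419, 0.23132856]), 'tool_rot': array([1.79918543e-01, 9.83681512e-01, 1.88496049e-06, 7.05675279e-06]), 'ft_force': array([0.88451056, 0.37069015, 0.38732976]), 'ft_torque': array([ 0.02536541,  0.04178585, -0.02182806]), 'grip_width': 0.08533261271879829}
```

```bash
python3 - <<'E'
import cv2
a=cv2.imread('pics/scene0.png')[110:330,140:440];b=cv2.imread('pics/top0.png')[100:300,80:430]
cv2.imwrite('pics/s1.png',cv2.resize(a,None,fx=2.6,fy=2.6,interpolation=2));cv2.imwrite('pics/t1.png',cv2.resize(b,None,fx=2.28,fy=2.28,interpolation=2))
E
```

```text
(no output)
```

View pics/s1.png

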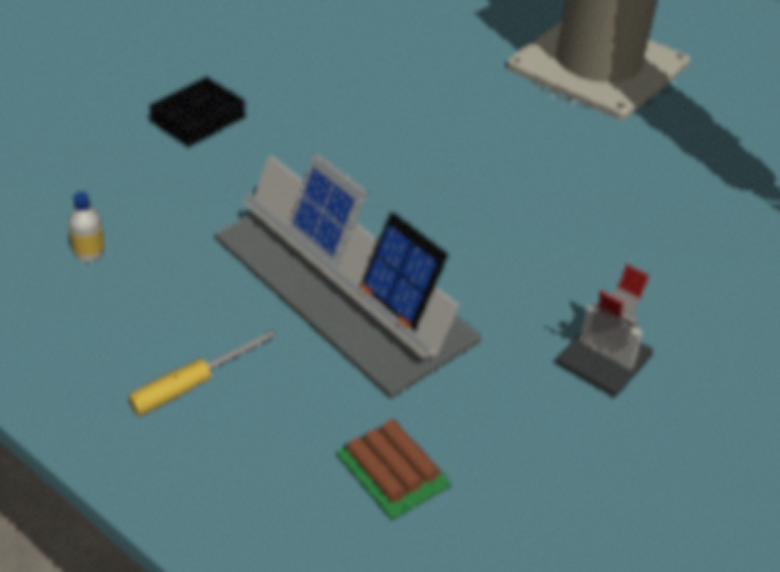

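View pics/t1.png

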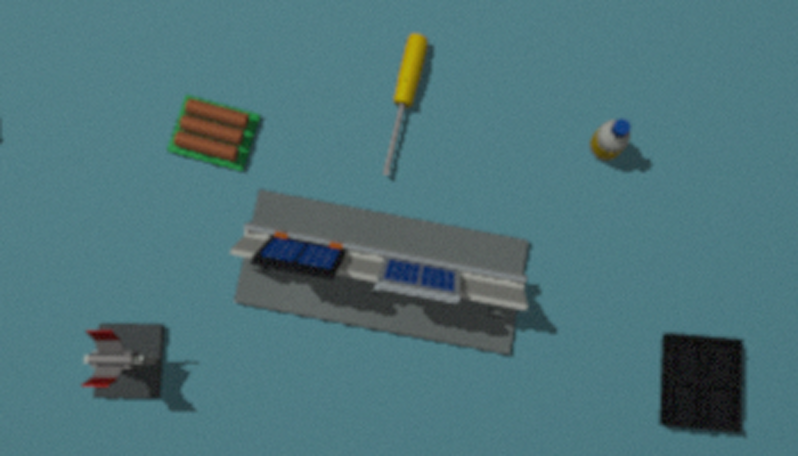

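```bash
python3 - <<'E'
from h import *
c=lambda u,v:(u/2.28+80,v/2.28+100)
s=lambda u,v:(u/2.6+140,v/2.6+110)
print('base',[np.round(atz('top',c(*p),0.01)[:2],3).tolist() for p in [(260,190),(530,240),(512,353),(237,303)]])
print('base scene',[np.round(atz('scene',s(*p),0.01)[:2],3).tolist() for p in [(215,237),(392,395),(481,340)]])
print('fixed top',[np.round(atz('top',c(*p),0.126)[:2],3).tolist() for p in [(253,262),(336,276)]])
print('fixed top sc',[np.round(atz('scene',s(*p),0.126)[:2],3).tolist() for p in [(393,214),(447,252)]])
print('loose top',[np.round(atz('top',c(*p),0.126)[:2],3).tolist() for p in [(376,290),(460,300)]])
print('loose top sc',[np.round(atz('scene',s(*p),0.126)[:2],3).tolist() for p in [(315,155),(365,188)]])
print('rack base top z12',[np.round(atz('top',c(*p),0.012)[:2],3).tolist() for p in [(98,325),(163,323),(162,398),(95,398)]])
print('handles',[np.round(atz('top',c(*p),0.062+.054)[:2],3).tolist() for p in [(88,332),(118,338),(85,384),(112,380)]])
print('plate top ',[np.round(atz('scene',s(*p),0.062)[:2],3).tolist() for p in [(588,310),(640,335)]])
o=get_obs();print(R.from_quat(o['tool_rot']).as_matrix().round(3).tolist())
E
```

```text
base [[0.682, 0.168], [0.631, -0.137], [0.505, -0.117], [0.554, 0.187]]
base scene [[0.636, -0.131], [0.684, 0.171], [0.561, 0.193]]
fixed top [[0.585, 0.153], [0.573, 0.072]]
fixed top sc [[0.575, 0.076], [0.584, 0.152]]
loose top [[0.56, 0.032], [0.552, -0.05]]
loose top sc [[0.554, -0.05], [0.561, 0.027]]
rack base top z12 [[0.527, 0.337], [0.53, 0.266], [0.45, 0.262], [0.449, 0.334]]
handles [[0.514, 0.312], [0.509, 0.282], [0.465, 0.31], [0.469, 0.285]]
plate top  [[0.497, 0.274], [0.492, 0.331]]
[[-0.935, 0.354, 0.0], [0.354, 0.935, 0.0], [-0.0, 0.0, -1.0]]
```

Call:
jog_arm(
  deltas=[
    [[-42,-21,0,0,0,0,0],[-42,-21,0,0,0,0,0],[-42,-21,0,0,0,0,0],[-42,-21,0,0,0,0,0],[-42,-21,0,0,0,0,0]],
  ],
)

```text
clock: 1.5
eef_pos: [0.3384, 0.2959, 0.2308]
tool_rot: [0.173, 0.985, 0.002, 0.0]
ft_force: [0.4, 0.7, -0.1]
grip_width: 0.0124
```

Call:
jog_arm(
  deltas=[
    [[-42,-21,0,0,0,0,0],[-42,-21,0,0,0,0,0],[-42,-21,0,0,0,0,0],[-42,-21,0,0,0,0,0],[-42,-21,0,0,0,0,0]],
  ],
)

```text
clock: 2.0
eef_pos: [0.506, 0.1178, 0.2318]
tool_rot: [0.172, 0.985, 0.003, 0.002]
ft_force: [0.0, 1.2, 0.7]
grip_width: -0.0002
```

```bash
cat >> h.py <<'E'
def rel(pos,Rt=None):
    o=get_obs(); Rc=R.from_quat(o['tool_rot']); d=Rc.inv().apply(np.array(pos)-o['eef_pos'])*1e3
    rv=(Rc.inv()*R.from_matrix(Rt)).as_rotvec(degrees=True) if Rt is not None else 0
    print('pos',o['eef_pos'].round(4),'t',round(o['clock'],2),'shift mm(cur tool axes)',d.round(1),'rotvec',np.round(rv,2),'F',o['ft_force'].round(1),'w',round(o['grip_width'],4))
def frame(y,z): 
    y=np.array(y,float);z=np.array(z,float);y/=np.linalg.norm(y);z/=np.linalg.norm(z); return np.c_[np.cross(y,z),y,z]
E
python3 -c "
from h import *
p=-0.163
rel([.56,.05,.22],frame([-np.sin(p),np.cos(p),0],[0,0,-1]))"
```

```text
pos [0.506  0.1178 0.2318] t 2.0 shift mm(cur tool axes) [-73.8 -45.6  11.6] rotvec [  0.39   0.17 -10.51] F [0.  1.2 0.7] w -0.0002
```

Call:
jog_arm(
  deltas=[
    [[-37,-23,6,0,0,0,0],[-37,-23,6,0,0,0,0],[0,0,0,0,0,-5.5,0],[0,0,0,0,0,-5,0],[0,0,0,0,0,0,0]],
  ],
)

```text
clock: 2.5
eef_pos: [0.5667, 0.039, 0.2176]
tool_rot: [0.084, 0.996, 0.003, 0.003]
ft_force: [-0.8, -0.2, 0.4]
grip_width: 0.0001
```

```bash
python3 - <<'E'
from h import *
p=-0.163
rel([.56,.05,.22],frame([-np.sin(p),np.cos(p),0],[0,0,-1]))
np.save('wp0.npy',wristpose()); im=camera('wrist'); cv2.imwrite('pics/w0.png',im[:,:,::-1]); cv2.imwrite('pics/w0b.png',cv2.resize(im[:,:,::-1],None,fx=1.5625,fy=1.5625,interpolation=2))
E
```

```text
pos [0.5667 0.039  0.2176] t 2.5 shift mm(cur tool axes) [ 8.5  9.7 -2.4] rotvec [ 0.34  0.3  -0.32] F [-0.8 -0.2  0.4] w 0.0001
```

View pics/w0b.png

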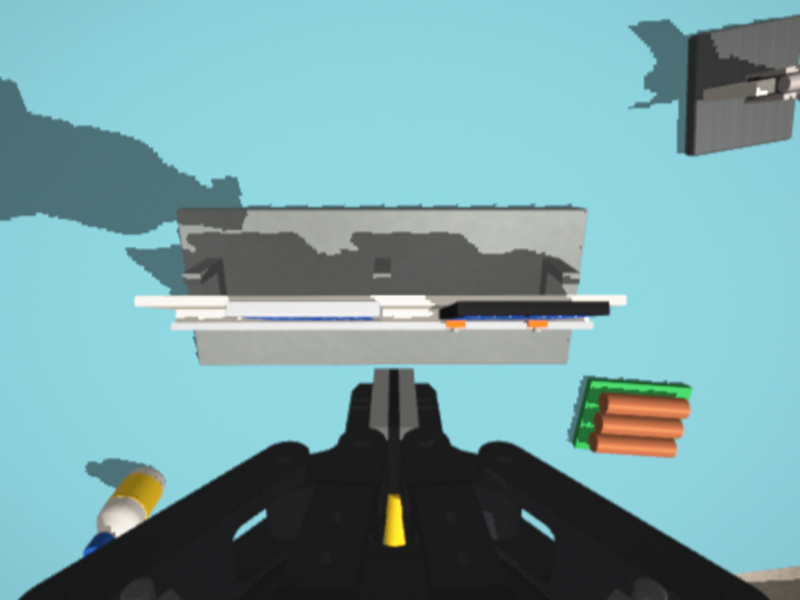

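```bash
python3 - <<'E'
from h import *
P=np.load('wp0.npy')
for n,z,L in [('loose back',.1247,[(229,302),(380,303)]),('loose front',.1279,[(227,316),(380,318)]),('fixed back',.1247,[(455,303),(608,303)]),('fixed front',.1279,[(442,316),(608,315)]),('plate top',.088,[(135,297),(626,295)]),('base',.0,[(178,209),(587,209),(569,365),(200,365)])]:
    q=np.array([atz('wrist',(u/1.5625,v/1.5625),z,pose=P) for u,v in L]); d=q[1]-q[0]; print(n,q[:,:2].round(4).tolist(),'len',np.linalg.norm(d[:2]).round(4),'yaw',np.arctan2(-d[0],d[1]).round(3))
E
```

```text
loose back [[0.5515, -0.0494], [0.5659, 0.0308]] len 0.0815 yaw -0.178
loose front [[0.5581, -0.0513], [0.5733, 0.0296]] len 0.0823 yaw -0.185
fixed back [[0.5728, 0.0709], [0.587, 0.1529]] len 0.0832 yaw -0.171
fixed front [[0.5778, 0.0628], [0.5926, 0.1514]] len 0.0898 yaw -0.165
plate top [[0.5489, -0.1214], [0.5996, 0.1801]] len 0.3057 yaw -0.167
base [[0.5069, -0.1195], [0.5603, 0.1924], [0.6937, 0.1726], [0.6388, -0.1433]] len 0.3165 yaw -0.17
```

```bash
python3 -c "
from h import *
p=-0.169
rel([.580,-.0816,.13],frame([-np.sin(p),np.cos(p),0],[0,0,-1]))"
```

```text
pos [0.5665 0.0392 0.2177] t 2.55 shift mm(cur tool axes) [ -33.2 -117.3   87.2] rotvec [ 0.33  0.29 -0.03] F [ 0.4 -0.5 -0.5] w -0.0002
```

Call:
jog_arm(
  deltas=[
    [[-11,-40,0,0,0,0,0],[-11,-40,0,0.3,0.3,0,0],[-11,-37,10,0,0,0,0],[0,0,40,0,0,0,0],[0,0,37,0,0,0,0]],
  ],
)

```text
clock: 3.05
eef_pos: [0.5857, -0.0828, 0.136]
tool_rot: [0.086, 0.996, 0.0, 0.009]
ft_force: [-0.1, 1.0, 0.1]
grip_width: 0.0001
```

```bash
python3 -c "
from h import *
p=-0.169
rel([.580,-.0816,.080],frame([-np.sin(p),np.cos(p),0],[0,0,-1]))"
```

```text
pos [ 0.5857 -0.0828  0.136 ] t 3.05 shift mm(cur tool axes) [ 6.8  0.1 55.9] rotvec [ 0.1   0.98 -0.17] F [-0.1  1.   0.1] w 0.0001
```

Call:
jog_arm(
  deltas=[
    [[6,0,0,0,1,0,0],[0,0,25,0,0,0,0],[0,0,20,0,0,0,0],[0,0,8,0,0,0,0],[0,0,0,0,0,0,0]],
  ],
)

```text
clock: 3.55
eef_pos: [0.5768, -0.0786, 0.0829]
tool_rot: [0.087, 0.996, 0.001, -0.004]
ft_force: [0.2, -0.2, 0.4]
grip_width: -0.0001
```

```bash
python3 - <<'E'
from h import *
p=-0.169
rel([.580,-.0816,.080],frame([-np.sin(p),np.cos(p),0],[0,0,-1]))
im=camera('wrist'); cv2.imwrite('pics/w1.png',cv2.resize(im[100:300,60:460,::-1],None,fx=2,fy=2,interpolation=2))
E
```

```text
pos [ 0.5768 -0.0786  0.0829] t 3.55 shift mm(cur tool axes) [-3.7 -2.4  2.9] rotvec [ 0.13 -0.46 -0.28] F [ 0.2 -0.2  0.4] w -0.0001
```

View pics/w1.png

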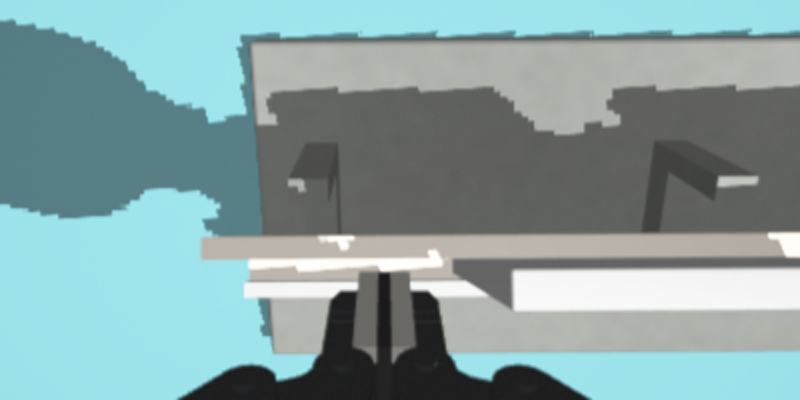

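Call:
jog_arm(
  deltas=[
    [[-3.5,0,3,0,-0.4,0,0],[0,3,0,0,0,0,0],[0,3,0,0,0,0,0],[0,3,0,0,0,0,0],[0,0,0,0,0,0,0]],
  ],
)

```text
clock: 4.1
eef_pos: [0.5864, -0.0695, 0.0861]
tool_rot: [0.087, 0.996, 0.001, 0.005]
ft_force: [-0.2, 0.3, -0.0]
grip_width: -0.0001
```

Call:
jog_arm(
  deltas=[
    [[0,3,0,0,0,0,0],[0,3,0,0,0,0,0],[0,3,0,0,0,0,0],[0,3,0,0,0,0,0],[0,3,0,0,0,0,0]],
  ],
)

```text
clock: 4.6
eef_pos: [0.589, -0.0536, 0.0863]
tool_rot: [0.087, 0.996, 0.001, 0.005]
ft_force: [0.9, 0.4, -0.6]
grip_width: 0.0
```

```bash
python3 - <<'E'
from h import *
p=-0.169
rel([.580,-.0816,.080],frame([-np.sin(p),np.cos(p),0],[0,0,-1]))
im=camera('wrist'); cv2.imwrite('pics/w2.png',cv2.resize(im[100:300,60:460,::-1],None,fx=2,fy=2,interpolation=2))
E
```

```text
pos [ 0.589  -0.0536  0.0863] t 4.6 shift mm(cur tool axes) [  4.1 -29.1   6.1] rotvec [ 0.16  0.55 -0.28] F [ 0.9  0.4 -0.6] w 0.0
```

View pics/w2.png

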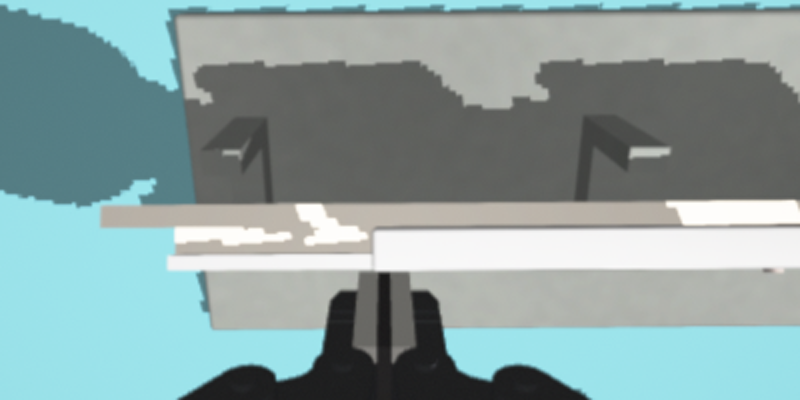

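Call:
jog_arm(
  deltas=[
    [[0,-10,0,0,0,0,0],[0,-10,0,0,0,0,0],[0,-6,0,0,0,0,0],[0,0,0,0,0,0,0],[0,0,0,0,0,0,0]],
  ],
)

```text
clock: 5.15
eef_pos: [0.5839, -0.082, 0.086]
tool_rot: [0.087, 0.996, 0.001, 0.005]
ft_force: [-0.8, 0.5, 0.1]
grip_width: -0.0001
```

```bash
python3 - <<'E'
from h import *
p=-0.169
rel([.580,-.0816,.080],frame([-np.sin(p),np.cos(p),0],[0,0,-1]))
E
```

```text
pos [ 0.5839 -0.082   0.086 ] t 5.15 shift mm(cur tool axes) [ 3.9 -0.3  5.9] rotvec [ 0.15  0.53 -0.32] F [-0.8  0.5  0.1] w -0.0001
```

Call:
jog_arm(
  deltas=[
    [[4,0,3,0,0,0,0],[0,0,3,0,0,0,0],[0,0,0,0,0,0,0],[0,0,0,0,0,0,0]],
  ],
)

```text
clock: 5.55
eef_pos: [0.5793, -0.081, 0.0792]
tool_rot: [0.087, 0.996, 0.001, 0.004]
ft_force: [-0.3, 0.2, 0.5]
grip_width: 0.0003
```

```bash
python3 - <<'E'
from h import *
p=-0.169
rel([.580,-.0816,.080],frame([-np.sin(p),np.cos(p),0],[0,0,-1]))
E
```

```text
pos [ 0.5793 -0.081   0.0792] t 5.55 shift mm(cur tool axes) [-0.8 -0.5 -0.8] rotvec [ 0.17  0.5  -0.32] F [-0.3  0.2  0.5] w 0.0003
```

Call:
jog_arm(
  deltas=[
    [[0,3,0,0,0,0,0],[0,3,0,0,0,0,0],[0,3,0,0,0,0,0],[0,3,0,0,0,0,0],[0,3,0,0,0,0,0]],
  ],
)

```text
clock: 6.05
eef_pos: [0.5825, -0.0646, 0.0794]
tool_rot: [0.087, 0.996, 0.001, 0.005]
ft_force: [-0.2, 0.1, -0.2]
grip_width: 0.0
```

Call:
jog_arm(
  deltas=[
    [[0,3,0,0,0,0,0],[0,3,0,0,0,0,0],[0,3,0,0,0,0,0],[0,3,0,0,0,0,0],[0,3,0,0,0,0,0]],
  ],
)

```text
clock: 6.55
eef_pos: [0.5852, -0.0493, 0.0795]
tool_rot: [0.087, 0.996, 0.0, 0.005]
ft_force: [-0.4, -1.0, -0.9]
grip_width: -0.0002
```

```bash
python3 - <<'E'
from h import *
p=-0.169
rel([.580,-.0816,.080],frame([-np.sin(p),np.cos(p),0],[0,0,-1]))
im=camera('wrist'); cv2.imwrite('pics/w3.png',cv2.resize(im[100:300,60:460,::-1],None,fx=2,fy=2,interpolation=2))
E
```

```text
pos [ 0.5852 -0.0493  0.0795] t 6.55 shift mm(cur tool axes) [ -0.5 -32.8  -0.5] rotvec [ 0.06  0.52 -0.29] F [-0.4 -1.  -0.9] w -0.0002
```

View pics/w3.png

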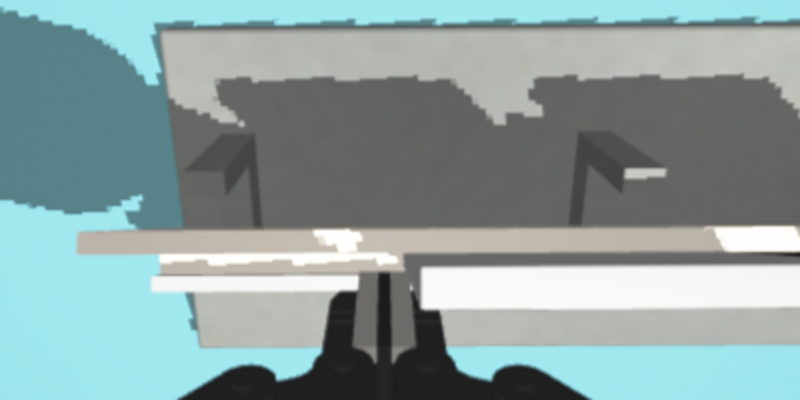

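Call:
jog_arm(
  deltas=[
    [[0,3,0,0,0,0,0],[0,3,0,0,0,0,0],[0,3,0,0,0,0,0],[0,2,0,0,0,0,0],[0,2,0,0,0,0,0]],
  ],
)

```text
clock: 7.1
eef_pos: [0.5876, -0.0351, 0.0795]
tool_rot: [0.087, 0.996, 0.0, 0.005]
ft_force: [-0.1, -1.6, 0.5]
grip_width: 0.0001
```

```bash
python3 - <<'E'
from h import *
p=-0.169
rel([.580,-.0816,.080],frame([-np.sin(p),np.cos(p),0],[0,0,-1]))
im=camera('top'); cv2.imwrite('pics/t4.png',im[...,::-1])
im=camera('wrist'); cv2.imwrite('pics/w4.png',cv2.resize(im[130:280,150:512,::-1],None,fx=2.2,fy=2.2,interpolation=2))
E
```

```text
pos [ 0.5876 -0.0351  0.0795] t 7.1 shift mm(cur tool axes) [ -0.6 -47.1  -0.6] rotvec [ 0.07  0.51 -0.28] F [-0.1 -1.6  0.5] w 0.0001
```

View pics/w4.png

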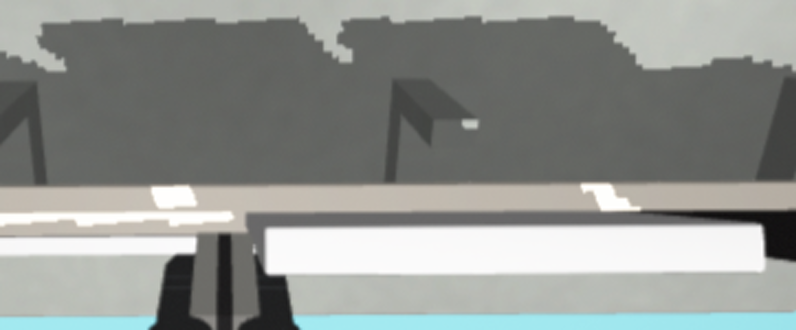

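Call:
jog_arm(
  deltas=[
    [[0,1.5,0,0,0,0,0],[0,1.5,0,0,0,0,0],[0,1,0,0,0,0,0],[0,1,0,0,0,0,0]],
  ],
)

```text
clock: 7.6
eef_pos: [0.5885, -0.0299, 0.0795]
tool_rot: [0.087, 0.996, 0.0, 0.005]
ft_force: [-0.8, -1.3, 0.3]
grip_width: -0.0002
```

Call:
jog_arm(
  deltas=[
    [[0,1,0,0,0,0,0],[0,1,0,0,0,0,0]],
  ],
)

```text
clock: 7.8
eef_pos: [0.5888, -0.0279, 0.0795]
tool_rot: [0.087, 0.996, 0.0, 0.004]
ft_force: [-0.4, -0.5, 0.1]
grip_width: -0.0001
```

Call:
jog_arm(
  deltas=[
    [[0,1,0,0,0,0,0],[0,1,0,0,0,0,0]],
  ],
)

```text
clock: 8.0
eef_pos: [0.5892, -0.0258, 0.0795]
tool_rot: [0.087, 0.996, 0.0, 0.004]
ft_force: [-0.5, -1.2, 0.5]
grip_width: 0.0002
```

Call:
jog_arm(
  deltas=[
    [[0,1,0,0,0,0,0],[0,1,0,0,0,0,0]],
  ],
)

```text
clock: 8.2
eef_pos: [0.5896, -0.0236, 0.0795]
tool_rot: [0.087, 0.996, 0.0, 0.004]
ft_force: [-0.5, -1.4, 0.2]
grip_width: 0.0001
```

Call:
jog_arm(
  deltas=[
    [[0,1,0,0,0,0,0]],
  ],
)

```text
clock: 8.3
eef_pos: [0.5897, -0.0226, 0.0795]
tool_rot: [0.087, 0.996, 0.0, 0.004]
ft_force: [-0.9, -1.0, 0.7]
grip_width: -0.0002
```

Call:
jog_arm(
  deltas=[
    [[0,1,0,0,0,0,0]],
  ],
)

```text
clock: 8.4
eef_pos: [0.5899, -0.0215, 0.0795]
tool_rot: [0.087, 0.996, 0.0, 0.004]
ft_force: [-0.7, -1.2, 0.1]
grip_width: -0.0001
```

```bash
python3 - <<'E'
from h import *
np.save('wp5.npy',wristpose())
im=camera('wrist'); cv2.imwrite('pics/w5.png',cv2.resize(im[150:270,212:512,::-1],None,fx=2.6,fy=2.6,interpolation=2))
E
```

```text
(no output)
```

View pics/w5.png

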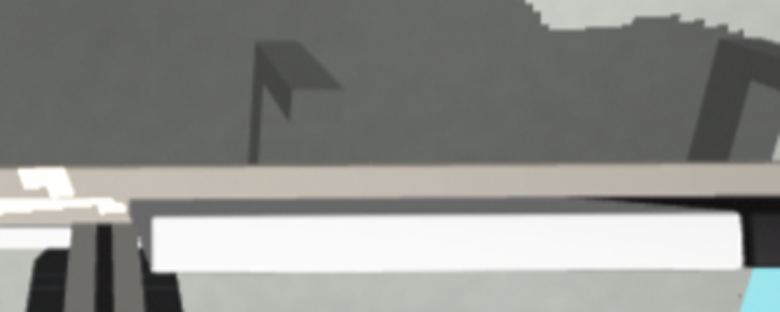

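Call:
jog_arm(
  deltas=[
    [[0,0.7,0,0,0,0,0]],
  ],
)

```text
clock: 8.55
eef_pos: [0.59, -0.0206, 0.0795]
tool_rot: [0.087, 0.996, 0.0, 0.004]
ft_force: [-0.3, -2.0, 0.1]
grip_width: -0.0
```

Call:
jog_arm(
  deltas=[
    [[0,0.7,0,0,0,0,0]],
  ],
)

```text
clock: 8.65
eef_pos: [0.5901, -0.0205, 0.0795]
tool_rot: [0.087, 0.996, -0.001, 0.004]
ft_force: [-1.2, -3.5, -0.4]
grip_width: -0.0002
```

Call:
jog_arm(
  deltas=[
    [[0,0.7,0,0,0,0,0]],
  ],
)

```text
clock: 8.75
eef_pos: [0.59, -0.0205, 0.0795]
tool_rot: [0.087, 0.996, -0.001, 0.004]
ft_force: [-0.5, -3.8, 0.8]
grip_width: 0.0
```

Call:
jog_arm(
  deltas=[
    [[0,-3,0,0,0,0,0],[0,-12,0,0,0,0,0],[0,-20,-10,0,0,0,0],[0,0,-45,0,0,0,0],[0,0,-45,0,0,0,0]],
  ],
)

```text
clock: 9.25
eef_pos: [0.5778, -0.0553, 0.1737]
tool_rot: [0.087, 0.996, 0.002, -0.004]
ft_force: [1.2, -0.6, -0.1]
grip_width: -0.0
```

Call:
jog_arm(
  deltas=[
    [[20,40,-20,0,0,0,85],[20,40,-20,0,0,0,85],[0,30,0,0,0,0,85],[0,0,0,0,0,0,85],[0,0,0,0,0,0,85]],
  ],
)

```text
clock: 9.75
eef_pos: [0.5619, 0.0599, 0.2252]
tool_rot: [0.09, 0.996, 0.005, 0.005]
ft_force: [1.0, 0.2, 0.6]
grip_width: 0.0725
```

```bash
python3 - <<'E'
from h import *
np.save('wp6.npy',wristpose()); rel([.49,.29,.2])
im=camera('wrist'); cv2.imwrite('pics/w6.png',im[...,::-1]); cv2.imwrite('pics/w6b.png',cv2.resize(im[...,::-1],None,fx=1.5625,fy=1.5625,interpolation=2))
E
```

```text
pos [0.5619 0.0599 0.2252] t 9.75 shift mm(cur tool axes) [112.  213.3  26.4] rotvec 0 F [1.  0.2 0.6] w 0.0725
```

View pics/w6b.png

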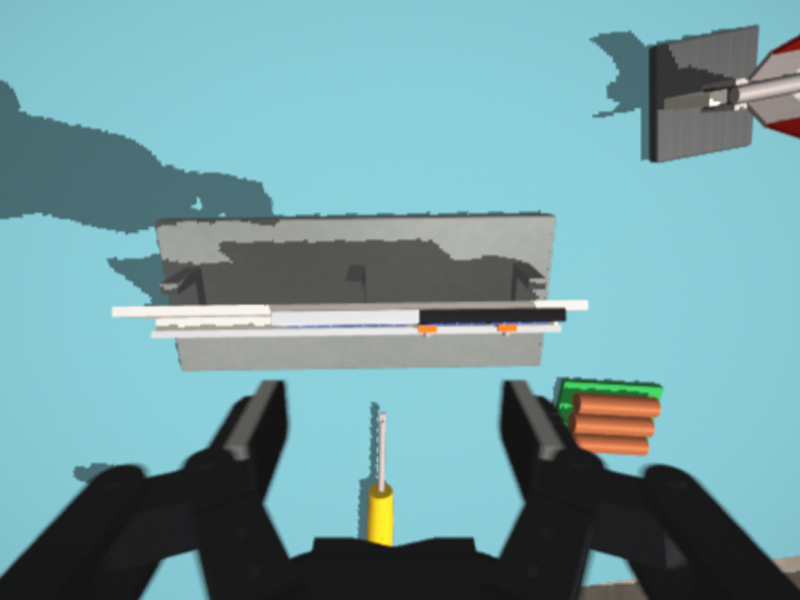

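```bash
python3 - <<'E'
from h import *
P=np.load('wp6.npy')
for n,z,L in [('loose back',.1247,[(272,311),(420,309)]),('loose front',.1279,[(272,325),(420,323)]),('fixed back',.1247,[(420,309),(565,307)]),('fixed front',.1279,[(420,323),(565,320)]),('plate top',.088,[(112,308),(588,302)]),('rackbase top',.012,[(655,46),(757,27)]),('rb2',.012,[(656,161),(750,145)]),('pivot',.084,[(737,95)])]:
    q=np.array([atz('wrist',(u/1.5625,v/1.5625),z,pose=P) for u,v in L]); d=q[-1]-q[0]; print(n,q[:,:2].round(4).tolist(),'len',np.linalg.norm(d[:2]).round(4),'yaw',np.arctan2(-d[0],d[1]).round(3))
E
```

```text
loose back [[0.5578, -0.0089], [0.5717, 0.0729]] len 0.083 yaw -0.169
loose front [[0.5648, -0.0101], [0.5788, 0.0716]] len 0.0828 yaw -0.169
fixed back [[0.5717, 0.0729], [0.5855, 0.1535]] len 0.0817 yaw -0.169
fixed front [[0.5788, 0.0716], [0.5919, 0.152]] len 0.0814 yaw -0.161
plate top [[0.549, -0.1212], [0.6008, 0.1807]] len 0.3063 yaw -0.17
rackbase top [[0.4533, 0.2637], [0.454, 0.3324]] len 0.0688 yaw -0.009
rb2 [[0.5308, 0.2649], [0.5318, 0.3334]] len 0.0685 yaw -0.014
pivot [[0.492, 0.271]] len 0.0 yaw -0.0
```

Call:
jog_arm(
  deltas=[
    [[22,43,0,0,0,0,85],[22,43,0,0,0,0,85],[22,43,0,0,0,0,85],[22,43,0,0,0,0,85],[22,43,0,0,0,0,85]],
  ],
)

```text
clock: 10.3
eef_pos: [0.4957, 0.2846, 0.2224]
tool_rot: [0.102, 0.995, 0.003, 0.003]
ft_force: [1.3, 0.9, -0.3]
grip_width: 0.0849
```

Call:
jog_arm(
  deltas=[
    [[0,0,0,0,0,8,85],[0,0,0,0,0,8,85],[0,0,0,0,0,8,85],[0,0,0,0,0,8,85],[0,0,0,0,0,8,85]],
  ],
)

```text
clock: 10.8
eef_pos: [0.494, 0.2857, 0.2174]
tool_rot: [0.447, 0.895, 0.001, -0.002]
ft_force: [-0.0, -0.4, 0.0]
grip_width: 0.0851
```

Call:
jog_arm(
  deltas=[
    [[0,0,0,0,0,8,85],[0,0,0,0,0,8,85],[0,0,0,0,0,8,85],[0,0,0,0,0,8,85],[0,0,0,0,0,8,85]],
  ],
)

```text
clock: 11.3
eef_pos: [0.4959, 0.2775, 0.2128]
tool_rot: [0.739, 0.673, -0.004, -0.003]
ft_force: [-0.7, -0.1, -0.0]
grip_width: 0.0852
```

```bash
python3 - <<'E'
from h import *
print(get_obs()['joint_pos'].round(2))
rel([.491,.2985,.225],frame([1,0,0],[0,0,-1]))
E
```

```text
[0.51 0.39 0.17 1.36 0.   2.17]
pos [0.4959 0.2775 0.2128] t 11.3 shift mm(cur tool axes) [ 20.4  -6.9 -12.2] rotvec [-0.56  0.1  -5.37] F [-0.7 -0.1 -0. ] w 0.0852
```

Call:
jog_arm(
  deltas=[
    [[20,-7,0,0,0,0,85],[0,0,0,-0.5,0,-5,85],[0,0,0,0,0,0,85]],
  ],
)

```text
clock: 11.6
eef_pos: [0.4922, 0.2934, 0.2101]
tool_rot: [0.712, 0.702, -0.003, -0.0]
ft_force: [-0.2, -0.1, 0.3]
grip_width: 0.0851
```

```bash
python3 - <<'E'
from h import *
rel([.491,.2985,.225],frame([1,0,0],[0,0,-1]))
np.save('wp7.npy',wristpose())
im=camera('wrist'); cv2.imwrite('pics/w7.png',im[...,::-1]); cv2.imwrite('pics/w7b.png',cv2.resize(im[...,::-1],None,fx=1.5625,fy=1.5625,interpolation=2))
E
```

```text
pos [0.4922 0.2934 0.2101] t 11.6 shift mm(cur tool axes) [  5.   -1.3 -14.9] rotvec [-0.3   0.25 -0.83] F [-0.2 -0.1  0.3] w 0.0851
```

View pics/w7b.png

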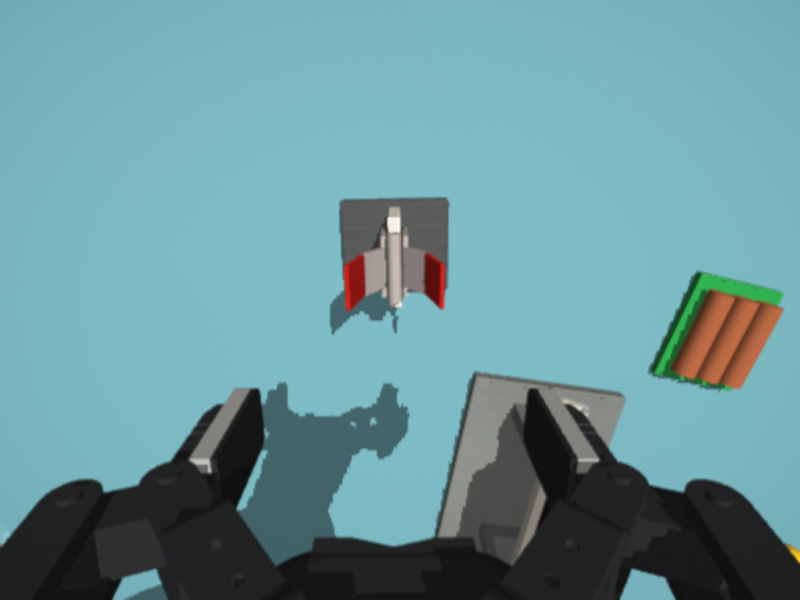

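```bash
python3 - <<'E'
from h import *
P=np.load('wp7.npy')
for n,z,L in [('Lh',.116,[(345,265),(348,309)]),('Rh',.116,[(445,265),(443,308)]),('rackbase',.012,[(340,199),(447,197),(447,294)]),('plate top far',.062,[(388,208),(400,208)])]:
    q=np.array([atz('wrist',(u/1.5625,v/1.5625),z,pose=P) for u,v in L]); print(n,q[:,:2].round(4).tolist())
for n,t in [('wrist','clip'),('wrist','clip_grip')]:
    for d in masks_of(t,n)[:2]: 
        v,u=np.nonzero(d['pixels']); print(t,d['conf'],np.array(d['at'])*1.5625, np.array([u.min(),v.min(),u.max(),v.max()])*1.5625, atz('wrist',d['at'],.104,pose=P).round(4))
E
```

```text
Lh [[0.4663, 0.3128], [0.4668, 0.2879]]
Rh [[0.5193, 0.3121], [0.5187, 0.2878]]
rackbase [[0.4529, 0.335], [0.5307, 0.3353], [0.5324, 0.2611]]
plate top far [[0.4887, 0.3349], [0.4962, 0.3348]]
clip 0.84 [426.09375 276.40625] [401.5625 228.125  443.75   306.25  ] [0.5101 0.3024 0.104 ]
clip_grip 0.55 [389.84375 272.34375] [342.1875 226.5625 443.75   307.8125] [0.4898 0.305  0.104 ]
```

Call:
jog_arm(
  deltas=[
    [[7,0,0,0,0,-0.8,85],[0,0,40,0,0,0,85],[0,0,35,0,0,0,85],[0,0,0,0,0,0,85],[0,0,0,0,0,0,85]],
  ],
)

```text
clock: 12.25
eef_pos: [0.4946, 0.3018, 0.136]
tool_rot: [0.709, 0.705, -0.0, -0.0]
ft_force: [0.3, 0.2, 0.8]
grip_width: 0.0847
```

```bash
python3 - <<'E'
from h import *
rel([.4928,.3002,.082],frame([1,0,0],[0,0,-1]))
E
```

```text
pos [0.4946 0.3018 0.136 ] t 12.25 shift mm(cur tool axes) [-1.6 -1.7 54. ] rotvec [-0.05  0.01 -0.26] F [0.3 0.2 0.8] w 0.0847
```

Call:
jog_arm(
  deltas=[
    [[-1.6,-1.8,20,0,0,0,85],[0,0,20,0,0,0,85],[0,0,12,0,0,0,85],[0,0,0,0,0,0,85],[0,0,0,0,0,0,85]],
  ],
)

```text
clock: 12.75
eef_pos: [0.4982, 0.3039, 0.0918]
tool_rot: [0.709, 0.705, 0.006, 0.001]
ft_force: [-0.2, -0.2, 0.6]
grip_width: 0.085
```

```bash
python3 - <<'E'
from h import *
rel([.4928,.3002,.082],frame([1,0,0],[0,0,-1]))
E
```

```text
pos [0.4982 0.3039 0.0918] t 12.75 shift mm(cur tool axes) [-3.8 -5.5  9.7] rotvec [ 0.62 -0.42 -0.28] F [-0.2 -0.2  0.6] w 0.085
```

Call:
jog_arm(
  deltas=[
    [[-3.8,-5.5,0,0.6,-0.4,-0.3,85],[0,0,0,0,0,0,85],[0,0,8,0,0,0,85],[0,0,0,0,0,0,85]],
  ],
)

```text
clock: 13.15
eef_pos: [0.4942, 0.3011, 0.0869]
tool_rot: [0.707, 0.707, 0.003, 0.001]
ft_force: [0.1, -0.0, -1.1]
grip_width: 0.0851
```

```bash
python3 - <<'E'
from h import *
rel([.4928,.3002,.082],frame([1,0,0],[0,0,-1]))
E
```

```text
pos [0.4942 0.3011 0.0869] t 13.15 shift mm(cur tool axes) [-0.9 -1.4  4.9] rotvec [ 0.26 -0.17  0.05] F [ 0.1 -0.  -1.1] w 0.0851
```

Call:
jog_arm(
  deltas=[
    [[-0.9,-1.4,5,0.3,-0.2,0,85],[0,0,0,0,0,0,85],[0,0,0,0,0,0,85]],
  ],
)

```text
clock: 13.45
eef_pos: [0.4926, 0.3001, 0.0813]
tool_rot: [0.707, 0.707, -0.001, -0.0]
ft_force: [-0.1, -0.1, -0.4]
grip_width: 0.0851
```

```bash
python3 - <<'E'
from h import *
rel([.4928,.3002,.082],frame([1,0,0],[0,0,-1]))
E
```

```text
pos [0.4926 0.3001 0.0813] t 13.45 shift mm(cur tool axes) [ 0.1  0.2 -0.7] rotvec [-0.08  0.06  0.05] F [-0.1 -0.1 -0.4] w 0.0851
```

Perfect; squeeze.

Call:
jog_arm(
  deltas=[
    [[0,0,0,0,0,0,40],[0,0,0,0,0,0,40],[0,0,0,0,0,0,30],[0,0,0,0,0,0,30],[0,0,0,0,0,0,30]],
  ],
)

```text
clock: 13.95
eef_pos: [0.4945, 0.3011, 0.0849]
tool_rot: [0.707, 0.707, 0.002, 0.001]
ft_force: [0.4, -0.7, -0.9]
grip_width: 0.0307
```

Call:
jog_arm(
  deltas=[
    [[0,0,0,0,0,0,30],[0,0,0,0,0,0,30],[0,0,0,0,0,0,30]],
  ],
)

```text
clock: 14.25
eef_pos: [0.4942, 0.3008, 0.0844]
tool_rot: [0.707, 0.707, 0.001, 0.001]
ft_force: [0.7, -0.2, -0.9]
grip_width: 0.0309
```

Call:
jog_arm(
  deltas=[
    [[0,0,0,0,0,0,20],[0,0,0,0,0,0,20]],
  ],
)

```text
clock: 14.45
eef_pos: [0.4944, 0.3009, 0.0846]
tool_rot: [0.707, 0.707, 0.002, 0.001]
ft_force: [-0.7, 0.1, 0.8]
grip_width: 0.0302
```

Call:
jog_arm(
  deltas=[
    [[0,0,-10,0,0,0,20],[0,0,-15,0,0,0,20],[0,0,-25,0,0,0,20],[0,0,-35,0,0,0,20],[0,0,-35,0,0,0,20]],
  ],
)

```text
clock: 14.95
eef_pos: [0.4897, 0.2983, 0.2024]
tool_rot: [0.707, 0.707, -0.006, -0.001]
ft_force: [-0.3, 0.7, -0.6]
grip_width: 0.0297
```

Call:
jog_arm(
  deltas=[
    [[0,0,-20,0,0,0,20],[0,0,0,0,0,0,20]],
  ],
)

```text
clock: 15.15
eef_pos: [0.4923, 0.2998, 0.2299]
tool_rot: [0.707, 0.707, -0.001, -0.0]
ft_force: [-0.4, -0.2, -1.2]
grip_width: 0.0297
```

```bash
python3 - <<'E'
from h import *
p=-0.169; ex=np.array([np.cos(p),np.sin(p),0]); ey=np.array([-np.sin(p),np.cos(p),0]); up=-.389*ex+np.array([0,0,.921]); n=.921*ex+np.array([0,0,.389])
# origin-to-TCP offset along clip z at grasp: TCP .0846 - .062 = .0226
seam=np.array([.5753,.0722,.1263]); tcp=seam+up*(.0226+.060)
print(tcp.round(4)); Rt=frame(n,-up); rel(tcp,Rt); print(get_obs()['joint_pos'].round(2))
im=camera('wrist'); cv2.imwrite('pics/w8.png',im[...,::-1]); cv2.imwrite('pics/w8b.png',im[150:384,100:420,::-1].repeat(2,0).repeat(2,1))
E
```

```text
[0.5436 0.0776 0.2024]
pos [0.4923 0.2998 0.2299] t 15.15 shift mm(cur tool axes) [-222.2   51.2   27.8] rotvec [-22.94  -1.85   9.62] F [-0.4 -0.2 -1.2] w 0.0297
[ 0.55  0.4   0.22  1.4  -0.    2.12]
```

View pics/w8b.png

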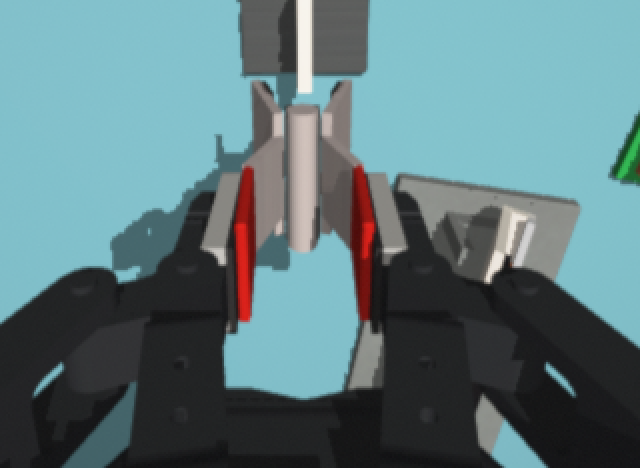

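Call:
jog_arm(
  deltas=[
    [[-30,7,0,0,0,0,20],[-44,10,0,0,0,0,20],[-44,10,0,0,0,0,20],[-44,10,0,0,0,0,20],[-44,10,0,0,0,0,20]],
  ],
)

```text
clock: 15.7
eef_pos: [0.5362, 0.0929, 0.2196]
tool_rot: [0.702, 0.712, -0.007, -0.004]
ft_force: [-0.0, -0.5, -0.9]
grip_width: 0.0297
```

Call:
jog_arm(
  deltas=[
    [[0,0,0,-5.8,-0.5,2.4,20],[0,0,0,-5.8,-0.5,2.4,20],[0,0,0,-5.8,-0.5,2.4,20],[0,0,0,-5.5,-0.4,2.4,20],[0,0,0,0,0,0,20]],
  ],
)

```text
clock: 16.2
eef_pos: [0.5304, 0.081, 0.204]
tool_rot: [0.752, 0.631, 0.115, 0.148]
ft_force: [0.2, 0.5, -1.6]
grip_width: 0.0297
```

```bash
cat >> h.py <<'E'
def tgt(up_mm,seam=(.5753,.0722,.1263)):
    p=-0.169; ex=np.array([np.cos(p),np.sin(p),0]); up=-.389*ex+np.array([0,0,.921]); n=.921*ex+np.array([0,0,.389])
    rel(np.array(seam)+up*(.0226+up_mm/1e3),frame(n,-up))
E
python3 -c "
from h import *
tgt(60);print(get_obs()['joint_pos'].round(2))"
```

```text
pos [0.5304 0.081  0.204 ] t 16.2 shift mm(cur tool axes) [-1.  12.1  6.6] rotvec [-1.3   0.97 -0.13] F [ 0.2  0.5 -1.6] w 0.0297
[ 0.24  0.08 -0.34  0.81 -0.16  1.96]
```

Call:
jog_arm(
  deltas=[
    [[-1,12,7,-1.3,1,0,20],[0,0,0,0,0,0,20],[0,0,0,0,0,0,20]],
  ],
)

```text
clock: 16.5
eef_pos: [0.5422, 0.0778, 0.1993]
tool_rot: [0.749, 0.633, 0.125, 0.148]
ft_force: [0.5, -0.4, 0.0]
grip_width: 0.0295
```

```bash
python3 -c "
from h import *
tgt(35)"
```

```text
pos [0.5422 0.0778 0.1993] t 16.5 shift mm(cur tool axes) [ 0.1  2.7 22.7] rotvec [-0.51 -0.    0.1 ] F [ 0.5 -0.4  0. ] w 0.0295
```

Call:
jog_arm(
  deltas=[
    [[0,2.7,20,-0.5,0,0,20],[0,0,0,0,0,0,20],[0,0,0,0,0,0,20]],
  ],
)

```text
clock: 16.8
eef_pos: [0.554, 0.0767, 0.1823]
tool_rot: [0.748, 0.633, 0.127, 0.151]
ft_force: [0.0, 0.1, -0.7]
grip_width: 0.0292
```

```bash
python3 - <<'E'
from h import *
tgt(30)
W=wristpose(); im=camera('wrist'); cv2.imwrite('pics/w9.png',cv2.resize(im[100:340,90:430,::-1],None,fx=2.3,fy=2.3,interpolation=2)); np.save('wp9.npy',W)
E
```

```text
pos [0.554  0.0767 0.1823] t 16.8 shift mm(cur tool axes) [-0.8 -1.8  7.5] rotvec [-0.14 -0.    0.14] F [ 0.   0.1 -0.7] w 0.0292
```

View pics/w9.png

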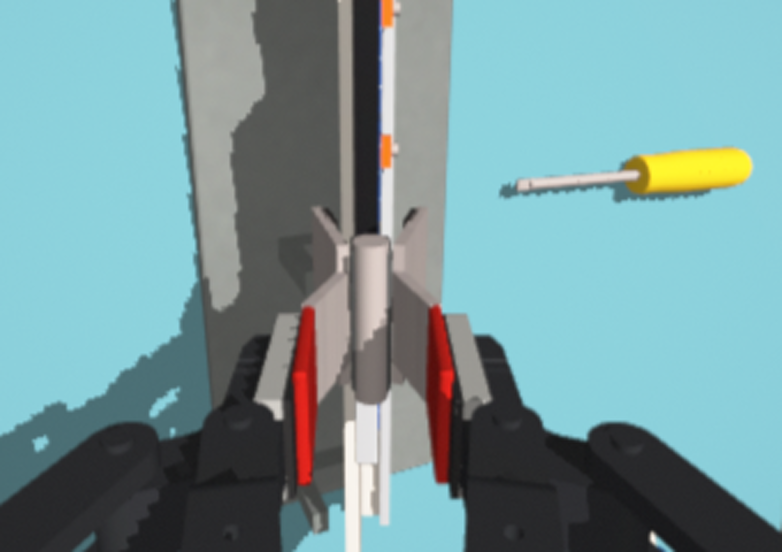

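Call:
jog_arm(
  deltas=[
    [[-0.8,-1.6,4,-0.1,0,0.1,20],[0,0,4,0,0,0,20],[0,0,0,0,0,0,20]],
  ],
)

```text
clock: 17.15
eef_pos: [0.5558, 0.0759, 0.1751]
tool_rot: [0.749, 0.632, 0.128, 0.152]
ft_force: [-0.4, -0.3, -1.2]
grip_width: 0.0295
```

```bash
python3 -c "
from h import *
tgt(10)"
```

```text
pos [0.5558 0.0759 0.1751] t 17.15 shift mm(cur tool axes) [-0.4 -0.7 20.1] rotvec [ 0.01 -0.04  0.05] F [-0.4 -0.3 -1.2] w 0.0295
```

Call:
jog_arm(
  deltas=[
    [[-0.4,-0.7,5,0,0,0,20],[0,0,5,0,0,0,20],[0,0,5,0,0,0,20],[0,0,0,0,0,0,20]],
  ],
)

```text
clock: 17.55
eef_pos: [0.5612, 0.0746, 0.1602]
tool_rot: [0.749, 0.632, 0.128, 0.152]
ft_force: [-1.0, -0.2, -1.2]
grip_width: 0.0297
```

```bash
python3 -c "
from h import *
tgt(0)"
```

```text
pos [0.5612 0.0746 0.1602] t 17.55 shift mm(cur tool axes) [-0.   0.  14.2] rotvec [ 0.03 -0.05  0.05] F [-1.  -0.2 -1.2] w 0.0297
```

Call:
jog_arm(
  deltas=[
    [[0,0,4,0,0,0,20],[0,0,4,0,0,0,20],[0,0,2,0,0,0,20],[0,0,0,0,0,0,20]],
  ],
)

```text
clock: 17.95
eef_pos: [0.5653, 0.0739, 0.1498]
tool_rot: [0.749, 0.632, 0.128, 0.152]
ft_force: [-0.4, 0.8, -0.8]
grip_width: 0.0298
```

Call:
jog_arm(
  deltas=[
    [[0,0,1.5,0,0,0,20],[0,0,1.5,0,0,0,20]],
  ],
)

```text
clock: 18.15
eef_pos: [0.5667, 0.0737, 0.1471]
tool_rot: [0.749, 0.632, 0.128, 0.152]
ft_force: [-3.2, 0.2, 4.5]
grip_width: 0.0292
```

```bash
python3 -c "
from h import *
tgt(0)"
```

```text
pos [0.5667 0.0737 0.1471] t 18.15 shift mm(cur tool axes) [ 0. -0.  0.] rotvec [ 0.02 -0.05  0.05] F [-3.2  0.2  4.5] w 0.0292
```

Call:
jog_arm(
  deltas=[
    [[0,0,1.5,0,0,0,20],[0,0,1.5,0,0,0,20]],
  ],
)

```text
clock: 18.35
eef_pos: [0.5668, 0.0737, 0.1471]
tool_rot: [0.748, 0.633, 0.129, 0.152]
ft_force: [-10.9, 0.6, 12.6]
grip_width: 0.0298
```

Call:
jog_arm(
  deltas=[
    [[0,0,2,0,0,0,20],[0,0,2,0,0,0,20]],
  ],
)

```text
clock: 18.55
eef_pos: [0.5668, 0.0737, 0.1471]
tool_rot: [0.748, 0.633, 0.129, 0.152]
ft_force: [-12.4, -0.5, 13.9]
grip_width: 0.0297
```

```bash
python3 -c "
from h import *
tgt(0)"
```

```text
pos [0.5668 0.0737 0.1471] t 18.55 shift mm(cur tool axes) [ 0.  -0.1 -0.1] rotvec [ 0.11 -0.12  0.14] F [-12.4  -0.5  13.9] w 0.0297
```

Call:
jog_arm(
  deltas=[
    [[0,0,2.5,0,0,0,34],[0,0,2.5,0,0,0,37],[0,0,2.5,0,0,0,40]],
  ],
)

```text
clock: 18.85
eef_pos: [0.5712, 0.0735, 0.1453]
tool_rot: [0.747, 0.632, 0.132, 0.154]
ft_force: [-4.7, 0.9, 8.9]
grip_width: 0.0403
```

```bash
python3 -c "
from h import *
tgt(0)"
```

```text
pos [0.5712 0.0735 0.1453] t 18.85 shift mm(cur tool axes) [-0.6 -3.4 -3.4] rotvec [ 0.55 -0.23  0.11] F [-4.7  0.9  8.9] w 0.0403
```

Call:
jog_arm(
  deltas=[
    [[0,-3,2,0.5,0,0,43],[0,0,2,0,0,0,46]],
  ],
)

```text
clock: 19.05
eef_pos: [0.5722, 0.074, 0.1431]
tool_rot: [0.748, 0.632, 0.132, 0.153]
ft_force: [-4.0, -0.7, 7.6]
grip_width: 0.0463
```

```bash
python3 -c "
from h import *
tgt(0)"
```

```text
pos [0.5722 0.074  0.1431] t 19.05 shift mm(cur tool axes) [-1.2 -3.4 -5.8] rotvec [ 0.38 -0.31  0.07] F [-4.  -0.7  7.6] w 0.0463
```

Call:
jog_arm(
  deltas=[
    [[0,-2,2,0.4,0,0,49],[0,0,2,0,0,0,52],[0,0,1,0,0,0,55]],
  ],
)

```text
clock: 19.35
eef_pos: [0.5731, 0.0743, 0.1382]
tool_rot: [0.748, 0.633, 0.131, 0.15]
ft_force: [-1.4, 0.8, 0.3]
grip_width: 0.055
```

```bash
python3 -c "
from h import *
tgt(0)"
```

```text
pos [0.5731 0.0743 0.1382] t 19.35 shift mm(cur tool axes) [ -1.6  -2.3 -10.7] rotvec [ 0.03 -0.36  0.06] F [-1.4  0.8  0.3] w 0.055
```

Call:
jog_arm(
  deltas=[
    [[0,-2,0,0,0,0,65],[0,0,0,0,0,0,85],[0,0,0,0,0,0,85],[0,0,0,0,0,0,85]],
  ],
)

```text
clock: 19.75
eef_pos: [0.57, 0.0743, 0.135]
tool_rot: [0.748, 0.633, 0.129, 0.149]
ft_force: [0.3, -0.2, 0.3]
grip_width: 0.0855
```

```bash
python3 -c "
from h import *
tgt(60)
im=camera('wrist')
cv2.imwrite('pics/w10.png',im[...,::-1])"
```

```text
pos [0.57   0.0743 0.135 ] t 19.75 shift mm(cur tool axes) [ -0.8   1.6 -72.4] rotvec [-0.18 -0.29  0.09] F [ 0.3 -0.2  0.3] w 0.0855
```

Retreat along the tool axis.

Call:
jog_arm(
  deltas=[
    [[0,0,-5,0,0,0,85],[0,0,-20,0,0,0,85],[0,0,-25,0,0,0,85],[0,0,-30,0,0,0,85],[0,0,-30,0,0,0,85]],
  ],
)

```text
clock: 20.3
eef_pos: [0.5242, 0.0802, 0.2353]
tool_rot: [0.749, 0.634, 0.124, 0.147]
ft_force: [-0.3, 0.5, -0.3]
grip_width: 0.0851
```

```bash
python3 - <<'E'
from h import *
tgt(100)
W=wristpose(); np.save('wp11.npy',W)
im=camera('wrist'); cv2.imwrite('pics/w11.png',im[...,::-1]); cv2.imwrite('pics/w11b.png',cv2.resize(im[60:300,80:440,::-1],None,fx=2.2,fy=2.2,interpolation=2))
# predicted vs seen
p=-0.169; ex=np.array([np.cos(p),np.sin(p),0]);ey=np.array([-np.sin(p),np.cos(p),0]); up=-.389*ex+np.array([0,0,.921]); n=.921*ex+np.array([0,0,.389])
s=np.array([.5753,.0722,.1263])
for sg in (-1,1): print('handle top ends',[proj('wrist',s+up*.054+n*.0275*sg+ey*.013*e,pose=W).round(1).tolist() for e in(-1,1)])
hsv=cv2.cvtColor(im,cv2.COLOR_RGB2HSV); red=((hsv[...,0]<6)|(hsv[...,0]>174))&(hsv[...,1]>150)&(hsv[...,2]>60)
nn,l,st,c=cv2.connectedComponentsWithStats(red.astype(np.uint8))
for i in range(1,nn):
    if st[i,4]>40: print('red',st[i],c[i].round(1))
print('panel ends',[proj('wrist',s+ey*e,pose=W).round(1).tolist() for e in (-.083,.083)])
E
```

```text
pos [0.5242 0.0802 0.2353] t 20.3 shift mm(cur tool axes) [ 0.7  5.2 -2.1] rotvec [-0.73 -0.06  0.11] F [-0.3  0.5 -0.3] w 0.0851
handle top ends [[223.7, 218.2], [222.7, 186.2]]
handle top ends [[294.9, 218.7], [296.6, 186.6]]
red [223 178  15  41 461] [230.2 197.3]
red [281 179  15  38 420] [287.7 197. ]
panel ends [[258.0, 259.8], [259.6, 87.7]]
```

Call:
jog_arm(
  deltas=[
    [[0,-20,-40,0,0,0,85],[0,-30,-40,0,0,0,85],[0,-30,-30,0,0,0,85],[0,0,0,0,0,0,85]],
  ],
)

```text
clock: 20.75
eef_pos: [0.4086, 0.1005, 0.3172]
tool_rot: [0.749, 0.632, 0.13, 0.149]
ft_force: [1.3, -0.6, 0.3]
grip_width: 0.0856
```

```bash
python3 - <<'E'
from h import *
p=-0.169; ex=np.array([np.cos(p),np.sin(p),0]);ey=np.array([-np.sin(p),np.cos(p),0]); up=-.389*ex+np.array([0,0,.921]); n=.921*ex+np.array([0,0,.389])
s=np.array([.5753,.0722,.1263])
for cam in ['scene','top']:
    im=camera(cam); hsv=cv2.cvtColor(cv2.resize(im,None,fx=4,fy=4,interpolation=2),cv2.COLOR_RGB2HSV)
    red=((hsv[...,0]<6)|(hsv[...,0]>174))&(hsv[...,1]>150)&(hsv[...,2]>60)
    nn,l,st,c=cv2.connectedComponentsWithStats(red.astype(np.uint8))
    for i in range(1,nn):
        if st[i,4]>150: print(cam,'red box',(st[i,:4]/4).tolist(),'c',(c[i]/4).round(1))
    for sg in (-1,1):
        q=[proj(cam,s+up*h+n*w*sg+ey*.013*e) for h,w in((.054,.0275),(.026,.016)) for e in(-1,1)]
        print(cam,'pred handle',sg,np.round(q,1).tolist(),'c',np.mean(q,0).round(1))
    for nm,e in (('loose end',-.083),('fixed end',.083)): print(nm,proj(cam,s+ey*e).round(1))
    print('2mm up moves px',(proj(cam,s+up*.042)-proj(cam,s+up*.04)).round(2))
    for t in ['clip','tray','flux','driver','battery','panel_loose','panel_fixed']:
        for d in masks_of(t,cam)[:1]:
            v,u=np.nonzero(d['pixels']); print(t,round(d['conf'],2),np.round(d['at'],1),u.min(),v.min(),u.max(),v.max())
print(get_obs()['eef_pos'],get_obs()['ft_force'].round(1))
E
```

```text
scene red box [297.0, 174.0, 8.75, 10.25] c [301.3 179. ]
scene red box [287.25, 175.25, 6.0, 10.5] c [290.1 180.3]
scene pred handle -1 [[300.3, 171.5], [306.9, 176.2], [293.9, 180.7], [300.4, 185.5]] c [300.4 178.5]
scene pred handle 1 [[286.7, 172.3], [293.3, 177.1], [286.0, 181.3], [292.5, 186.2]] c [289.6 179.2]
loose end [270.2 176.6]
fixed end [311.3 208.2]
2mm up moves px [ 0.26 -0.65]
clip 0.6 [294.1 184.3] 281 172 306 201
tray 0.67 [215.3 153.9] 197 139 232 165
flux 0.76 [170.3 197.8] 166 184 179 208
driver 0.79 [206.7 258. ] 190 239 241 267
battery 0.64 [290.9 290.9] 270 271 311 308
top red box [219.25, 214.75, 11.25, 3.0] c [225.  216.2]
top red box [215.75, 232.0, 12.25, 8.5] c [221.8 236. ]
top pred handle -1 [[227.6, 240.4], [215.5, 238.1], [230.2, 231.3], [218.4, 229.0]] c [222.9 234.7]
top pred handle 1 [[231.8, 215.7], [219.6, 213.4], [232.6, 217.3], [220.8, 215.1]] c [226.2 215.4]
loose end [263.6 226.9]
fixed end [190.7 213. ]
2mm up moves px [-0.13  0.27]
clip 0.8 [224.9 224.1] 216 215 235 240
tray 0.79 [387.5 270. ] 370 247 406 289
flux 0.5 [344.6 160.7] 338 152 356 170
driver 0.71 [258.7 129.4] 252 114 267 166
battery 0.75 [175.8 156.2] 154 142 194 175
panel_loose 0.84 [248.7 217.1] 230 209 264 229
panel_fixed 0.76 [208.2 212. ] 191 201 231 220
[0.41067732 0.09980403 0.31368173] [ 0.9 -0.1  0.4]
```

```bash
python3 -c "
from h import *
print(job_done())"
```

```text
the job is handed in; nothing more can be done
None
```

The loose panel is butted against the fixed one and the clip is seated over the seam, gripping both. I handed the job in about 21 s into the 67 s allowed.

**Panel:** I pushed it along the ledge with shut fingers, ending at about 7 mm/s. It stopped dead against the fixed panel at about 4 N, and the wrist picture showed no gap. My first pass at the push went wrong: the fingers were too far forward and went past the front of the panel. I backed off and repeated it lower.

**Clip:** I squeezed it off the rack, tilted it to the panels' lean and pressed it down until it stopped. Contact came at the predicted height, and I pressed to about 18 N. I then opened the fingers in steps while pressing, and withdrew along the slope.

**Last checks:**
- **Clip position:** the handles' pixel positions in the wrist, scene and top views match a fully home, centred clip to about 1 pixel (1–2 mm). The top view suggests it could be up to 2 mm off-centre towards the fixed panel.
- **Panel position:** both panels' outer ends in the top view match the butted position.
- **Bystanders:** the tray, screwdriver and battery board read the same as at the start, to within the networks' scatter. The bottle's centre in the top view read about 4 pixels off its first, low-confidence reading. In the scene view it is within 1 pixel, and nothing went near it.
- **Not confirmed:**
  - The gripper drifted about 3 mm sideways while letting go of the clip.
  - I had used all 12 picture views, so I checked the final state from numbers only and not by eye.

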